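Fasten the open quarter-turn stud of a bench instrument's cover

TASK

One of the two slotted studs in the instrument's cover has been left open. Take the flat-bladed key from its holder and, pressing gently with it, push the open stud down, turn it clockwise about a quarter turn until it springs up into its catch, flush with the cover; go by feel, for a hard push breaks the catch. Then stand the key back in its holder, blade down and fully home, and leave everything else on the bench where it was.

Things in the scene. Friction and masses are not known exactly. Their poses are not given: they have to be found in the camera images.
- key_grip (a point): Centre of the key's black upright handle bar, 36 mm (key x) by 14 mm (y) by 46 mm (z, up). Below the handle is a flat steel blade 28 mm (x) by 4 mm (y), 24 mm long; its tip is 48 mm below this point. About 60 g. It starts standing in its holder, handle resting on the holder's top. Half a turn about z gives the same key. Grip it across the 14 mm (along key y) with 20 to 30 N.
- key_tip (a point): Middle of the lower edge of the key's blade, 48 mm straight below the centre of the handle; axes as the key's.
- holder: Fixed grey block 64 x 56 x 32 mm with an oblong pocket in its top for the key's blade, 33 mm along its x by 9 mm along its y, 27 mm deep. Origin at the centre of its underside; z up. The key's home: key x along holder x (either way round), upright, centre of the handle 56 mm above the bench.
- instrument: Fixed cream bench instrument 220 (x) by 250 (y) by 60 mm high, with a grey cover 140 x 200 mm on it, upper face 84 mm above the bench; display and buttons on its -x strip. In the cover two wells of 39 mm diameter hold slotted steel studs at x = +15 mm: the open one at y = +48 mm; that at y = -48 mm is already fastened, slot along y, and does not move. Origin: centre of the underside.
- fastener: The well of the open stud, fixed in the instrument. Origin on the stud's axis, level with the cover's upper face; z up, axes as the instrument's.
- slot (a point): The open stud: centre of the upper face of its steel head, 34 mm in diameter. A straight slot 6 mm wide and 6 mm deep runs right across it along this point's x (either way round). Open, the head stands 2.5 mm above the cover and its slot lies roughly along the instrument's x. This point moves with the stud.
- stud_press (a joint): How far the open stud is pushed down, m: 0 = up (open), about 0.0025 = flush, at rest in its catch. Spring: 3 N + 0.4 N per mm. Unseen and different each time: it is free to turn only from some depth of 4.5 to 12.5 mm on, and 1.5 mm deeper is a hard bottom, a sharp rise of force (12 to 18 N is proof of it; over 30 N breaks it). Eased up half a mm from the bottom it turns freely.
- stud_turn (a joint): How far the open stud is turned, rad, clockwise from above; starts within 0.08 of 0. Held down it turns (drag 0.02 N m) up to a rubber stop somewhere at 1.3 to 1.55, felt as a rise of torque (0.1 N m is proof; twice that may break it). The blade has up to 0.1 rad of play in the slot. Eased up there, it springs into its catch (press 2.5 mm); let up early, it stays below flush or comes up at 0.
- jar: Bystander: small jar with a white cap, 48 mm in diameter, 45 mm high, beside the holder. Origin at the underside.
- tub: Bystander: white plastic tub 84 mm across, 60 mm high. Origin at the underside.
- beaker: Bystander: glass beaker 72 mm across, 95 mm high. Origin at the underside.
- amber: Bystander: amber bottle 60 mm across, 130 mm high. Origin at the underside.
- wash: Bystander: white bottle with a red cap, 66 mm across, 150 mm high. Origin at the underside.
- dish: Bystander: white bowl 90 mm across, 25 mm high. Origin at the underside.
Mind the look-alikes: they are no part of the job. What is shaped like the holder but turquoise is not meant.

How it is judged:
By the outcome, as a careful person would: the job done as asked, in the order asked, and still so for the second after the job is handed in, with the robot touching nothing.
It also fails if it takes over 70 s, if anything falls off the work surface, if the arm or the gripper's body presses on something with over 40 N, if the wrist force passes 120 N, or if a joint passes its speed limit or range.

ROBOT

A 6-joint arm with a two-finger parallel gripper is mounted at the origin on the work surface. World frame = base frame: x ahead of the robot, y to its left, z up, the work surface at z = 0. Lengths are in m, angles in rad, forces in N, time in s.
With the tool pointing down it reaches from about 0.25 to 0.8 m from the base axis. Payload 3.9 kg.
Tool frame: the origin (TCP) lies on the centre line of the jaws, within the pads' length; the fingertips stand 22 mm ahead of it and the grasp point (between the pads) lies 3 mm ahead of it; z points along the fingers, y is the line along which they close (so a half turn about z gives the same grasp; the last joint's range is limited). The gripper opens to 85 mm and grips with 20 to 120 N. Pads are 22 mm wide; open, the fingers measure 114 mm over their backs; the gripper's body (76 mm by 85 mm) begins 54 mm behind the grasp point. The pads swing forward as they close: fully open they stand 13 mm farther back than shut.
Start: joints at [1.254, 0.26, -0.138, 1.173, 0, 1.571], TCP at [0.164, 0.499, 0.253] pointing down, gripper open.
Joint ranges: [-2.78, 2.78], [-0.83, 1.72], [-1.28, 1.37], [-1.9, 2.12], [-1.57, 1.48], [-3.14, 3.14]. Speed limits (rad/s): [2.57, 2.57, 3.14, 3.14, 3.14, 3.14].

INTERFACE

Orientations are given as a rotation vector (axis times angle).
In Python, from bench import status, viewer, workorder gives the robot as it stands.
- The arm moves only by the shell command python3 -m handwheel 'ROWS' [OPENING] [FORCE]. ROWS is JSON, a list of rows, each a list of 2 entries, a list of its own where there are three numbers: the shift along the tool's x, y, z in mm, then the turn, a rotation vector about the tool's x, y, z in degrees. In form: [[[tx, ty, tz], [rx, ry, rz]], ...]. A call has 1 to 12 rows; each row shifts and turns the commanded pose from where the row before left it, along the tool's axes as they then stand; what a row does not reach is not made up. A row lasts 1/12 s, in which the tool goes at most 41.7 mm and 7.16 degrees, less where a joint would pass 70% of its speed; a pose out of reach is approached as far as the arm can. A call is refused whole if a number of a shift passes 41.7 or a number of a turn 7.16, either way. A call with a gripper value outside its range is refused whole. OPENING is the finger opening in mm, from 0 to 85.4, set as the call begins (- or left out, the last holds). The fingers move at their own pace and stop on an object; FORCE is the grip in N (left out, the last holds). Time passes only in rows, so rows that do not move let the fingers close. It gives the time, the measured TCP pose, the force, the opening and the grip force at its end, in the units of the state.
- status.sense(): the state, without advancing time (a new reading comes with each control period).
- viewer.grab_frame(name): name is "scene" or "top" or "wrist"; returns the picture (400x640x3 uint8, red, green, blue); there is no depth.
- viewer.camera_params(name): a dict with "fx", "fy", "cx", "cy" (pixels), "world_to_cam" (4x4, takes a point from world to camera coordinates). Camera axes: x right, y down, z forward; pixel columns grow to the right and rows downward; lengths in m; the calibration is good to about 2 mm. The wrist camera is an equidistant fisheye: a pixel r from the principal point sees the ray r / f radians off the axis. A picture is of the moment at which its call begins: read the wrist's pose just before it. camera_params takes no time and is no camera call; for the wrist camera it gives the pose at the moment of the call.
- workorder.hand_in(): hands the job in; it is judged then, once.
The state is a dict: "clock": time; "q": joint angles; "dq": joint speeds; "effort": joint torques, N m; "ee_pos": TCP position; "tcp_rot": TCP orientation; "force": force on the tool from outside, world axes, zero at the start; "ft_torque": the same for the moment, N m; "opening": finger opening in m; "finger_force": force on a finger pad.
Only numpy, scipy, OpenCV 4.12 (cv2) and the standard library are available. Lean on these libraries where they do the work, as an engineer would, in place of code of your own. Each camera call takes 0.05 s, during which the arm holds its last target. There are 200 camera calls.

## Working session

There is one attempt and no reset: what is moved stays moved. The work goes in short steps, Python scripts to look and compute and a shell command to move; the robot and the scene stay as the last step left them, time stands still between calls to the robot, and variables do not carry over. Pictures are saved under pics/ and viewed, at most 13 in all, crops included, and the job is handed in when it is done.

```bash
mkdir -p pics; ls; python3 - <<'E'
from bench import status, viewer
import cv2
print(status.sense())
for n in ("scene","top","wrist"):
    p=viewer.camera_params(n); print(n,p)
    cv2.imwrite(f"pics/{n}0.png",viewer.grab_frame(n)[:,:,::-1])
E
```

```text
pics
{'clock': 0.0, 'q': array([ 1.25400841e+00,  2.60676744e-01, -1.39444416e-01,  1.17269899e+00,
       -2.35555573e-05,  1.57080460e+00]), 'dq': array([-1.97695897e-04,  1.61180457e-03,  1.32200281e-03,  3.69749143e-05,
       -1.12676266e-03,  5.96715057e-04]), 'effort': array([-6.11967662e-04, -4.05675924e+01,  2.53922921e+01,  1.90705183e-02,
       -1.08298249e-05, -5.63823249e-06]), 'ee_pos': array([0.16334202, 0.49823213, 0.25244018]), 'tcp_rot': array([-0.49549705, -3.10196998,  0.00314476]), 'force': array([0.58538943, 0.09220962, 0.17969367]), 'ft_torque': array([-0.04228672,  0.00155694, -0.017847  ]), 'finger_force': 0.0, 'opening': 0.08534925733293973}
scene {'fx': 463.7029641915015, 'fy': 463.7029641915015, 'cx': 324.4612116888689, 'cy': 203.40296652998725, 'world_to_cam': array([[ 0.75206621,  0.65884525,  0.01787073, -0.38067316],
       [ 0.44589097, -0.48863906, -0.74994207, -0.17658907],
       [-0.48536343,  0.57197449, -0.66126207,  1.51927274],
       [ 0.        ,  0.        ,  0.        ,  1.        ]])}
top {'fx': 423.97213265103954, 'fy': 423.97213265103954, 'cx': 323.334806699316, 'cy': 199.87792380011246, 'world_to_cam': array([[-1.32844738e-03, -9.99728185e-01,  2.32764258e-02,
        -1.59966588e-02],
       [-9.94205253e-01, -1.18160005e-03, -1.07491943e-01,
         5.32809063e-01],
       [ 1.07490228e-01, -2.32843422e-02, -9.93933444e-01,
         1.21676496e+00],
       [ 0.00000000e+00,  0.00000000e+00,  0.00000000e+00,
         1.00000000e+00]])}
wrist {'fx': 309.70691628693146, 'fy': 309.70691628693146, 'cx': 318.0931402723173, 'cy': 202.0109016598053, 'world_to_cam': array([[ 0.31119678,  0.95034444, -0.00141831, -0.52464868],
       [ 0.90547703, -0.29605082,  0.30408101, -0.03996447],
       [ 0.2885618 , -0.09591328, -0.95264512,  0.37954859],
       [ 0.        ,  0.        ,  0.        ,  1.        ]])}
```

View pics/top0.png

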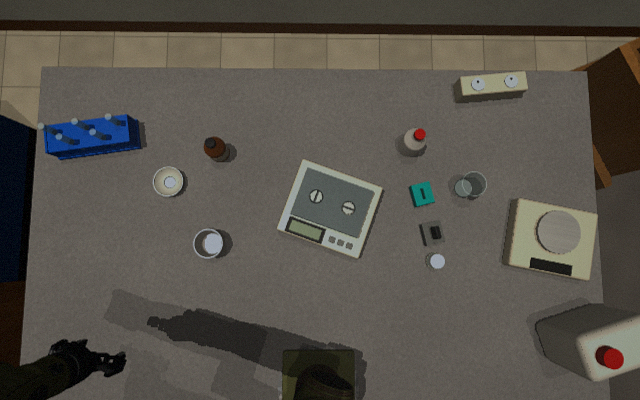

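View pics/scene0.png

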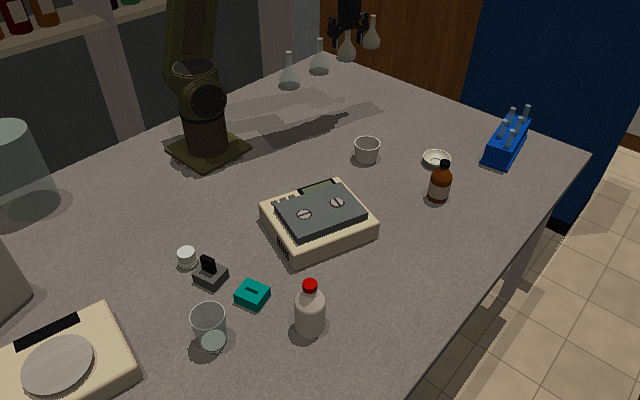

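The top view shows the instrument around (330,209), with its display at the bottom (-x). The grey holder with the key is at (432,233), the jar at (437,261) and the turquoise look-alike at (422,194). I'll enlarge that area.

```bash
cat > h.py <<'E'
import numpy as np, cv2
from bench import status, viewer
from scipy.spatial.transform import Rotation as R
def ray(n,u,v,p=None):
    p=p or viewer.camera_params(n); T=p["world_to_cam"]
    x=(u-p["cx"])/p["fx"]; y=(v-p["cy"])/p["fy"]
    if n=="wrist":
        r=np.hypot(x,y); s=np.sin(r)/r if r>0 else 1; d=np.array([x*s,y*s,np.cos(r)])
    else: d=np.array([x,y,1])
    return -T[:3,:3].T@T[:3,3], T[:3,:3].T@d
def at(n,u,v,z,p=None):
    o,d=ray(n,u,v,p); return o+d*(z-o[2])/d[2]
def proj(n,P,p=None):
    p=p or viewer.camera_params(n); T=p["world_to_cam"]
    c=T[:3,:3]@np.asarray(P)+T[:3,3]
    if n=="wrist":
        h=np.hypot(c[0],c[1]); t=np.arctan2(h,c[2]); return np.array([p["cx"]+p["fx"]*t*c[0]/h,p["cy"]+p["fy"]*t*c[1]/h])
    return np.array([p["cx"]+p["fx"]*c[0]/c[2],p["cy"]+p["fy"]*c[1]/c[2]])
def go(target,yaw=None):
    """remaining shift in tool axes (mm) and tool yaw (deg, world angle of tool y mod 180)"""
    s=status.sense(); Q=R.from_rotvec(s["tcp_rot"]); M=Q.as_matrix()
    print("tcp",(s["ee_pos"]*1000).round(1),"shift tool mm",(M.T@(np.array(target)-s["ee_pos"])*1000).round(1),"F",s["force"].round(2),"T",s["ft_torque"].round(3),"clk",s["clock"],"open",s["opening"],s["finger_force"])
    a=np.degrees(np.arctan2(M[1,1],M[0,1])); print("y-axis heading",a.round(2),"z",M[:,2].round(4))
    if yaw is not None:
        d=(yaw-a+90)%180-90; print("rz tool (down: sign flipped)",(-d).round(2))
    print("q",s["q"].round(3))
E
python3 - <<'E'
from h import *
im=cv2.imread("pics/top0.png")
c=im[150:280,270:450]; cv2.imwrite("pics/c1.png",cv2.resize(c,None,fx=4.4,fy=4.4,interpolation=cv2.INTER_CUBIC))
E
```

```text
(no output)
```

View pics/c1.png

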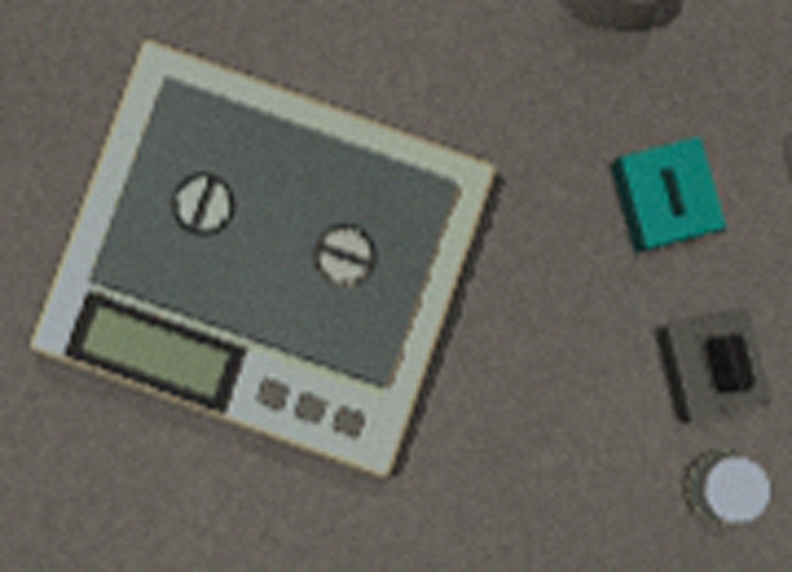

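The crop shows the open stud at (204,204), with its slot along instrument x. The fastened stud is at (346,255) and the key handle at about (730,362). Next I'll compute positions.

```bash
python3 - <<'E'
from h import *
f=lambda x,y,z: at("top",270+x/4.4-.4,150+y/4.4-.4,z)
C=[f(*c,.06) for c in [(148,42),(494,168),(388,472),(33,347)]]
c=np.mean(C,0); print("corners",np.round(C,4).tolist(),"c",c)
print("sizes",[np.linalg.norm(C[i]-C[(i+1)%4]).round(4) for i in range(4)])
ex=(C[0]-C[3])+(C[1]-C[2]); th=np.arctan2(ex[1],ex[0]); print("yaw",np.degrees(th))
rot=lambda x,y:c[:2]+[np.cos(th)*x-np.sin(th)*y,np.sin(th)*x+np.cos(th)*y]
print("stud pred",rot(.015,.048),"meas",f(204,204,.0865),"other pred",rot(.015,-.048),f(346,255,.084))
a,b=f(211,178,.0865),f(197,230,.0865); print("slot hd",np.degrees(np.arctan2(*(a-b)[1::-1])))
K=f(730,362,.079); print("key",K); a,b=f(724,336,.079),f(735,389,.079); d=a-b; print("key x hd",np.degrees(np.arctan2(d[1],d[0])),np.linalg.norm(d)); print("jar",f(738,490,.045))
k=(K[0],K[1],.2); go(k,np.degrees(np.arctan2(d[1],d[0]))+90)
E
```

```text
corners [[0.6478, 0.0427, 0.06], [0.5647, -0.1841, 0.06], [0.3674, -0.1126, 0.06], [0.4477, 0.116, 0.06]] c [ 0.50692186 -0.03451441  0.06      ]
sizes [np.float64(0.2415), np.float64(0.2099), np.float64(0.2422), np.float64(0.2131)]
yaw -20.03304485291247
stud pred [0.53745727 0.00544293] meas [0.53759131 0.00596635 0.0865    ] other pred [ 0.50457131 -0.08474861] [ 0.505269   -0.08460298  0.084     ]
slot hd -14.9346616406427
key [ 0.43721709 -0.33045452  0.079     ]
key x hd 10.172117029554098 0.03435553055193383
jar [ 0.35491971 -0.34304225  0.045     ]
tcp [163.4 498.4 252.7] shift tool mm [-518.4 -702.3   53.7] F [-0.25  0.32 -0.68] T [0.004 0.016 0.006] clk 0.15 open 0.0850096772849501 0.0
y-axis heading 71.85 z [-4.0e-04 -1.4e-03 -1.0e+00]
rz tool (down: sign flipped) -28.32
q [ 1.254  0.261 -0.139  1.173 -0.     1.571]
```

```bash
python3 -m handwheel '[[[-23.6,-31.9,0],[0,0,0]],[[-23.6,-31.9,0],[0,0,0]],[[-23.6,-31.9,0],[0,0,0]],[[-23.6,-31.9,0],[0,0,0]],[[-23.6,-31.9,0],[0,0,0]],[[-23.6,-31.9,0],[0,0,0]],[[-23.6,-31.9,0],[0,0,0]],[[-23.6,-31.9,0],[0,0,0]],[[-23.6,-31.9,0],[0,0,0]],[[-23.6,-31.9,0],[0,0,0]],[[-23.6,-31.9,0],[0,0,0]],[[-23.6,-31.9,0],[0,0,0]]]'
python3 -m handwheel '[[[-23.6,-31.9,0],[0,0,0]],[[-23.6,-31.9,0],[0,0,0]],[[-23.6,-31.9,0],[0,0,0]],[[-23.6,-31.9,0],[0,0,0]],[[-23.6,-31.9,0],[0,0,0]],[[-23.6,-31.9,0],[0,0,0]],[[-23.6,-31.9,0],[0,0,0]],[[-23.6,-31.9,0],[0,0,0]],[[-23.6,-31.9,0],[0,0,0]],[[-23.6,-31.9,0],[0,0,0]]]'
python3 -m handwheel '[[[0,0,12],[0,0,-7.1]],[[0,0,12],[0,0,-7.1]],[[0,0,12],[0,0,-7.1]],[[0,0,12],[0,0,-7]],[[0,0,0],[0,0,0]],[[0,0,0],[0,0,0]]]'
python3 - <<'E'
from h import *
go((.4372,-.3305,.2),100.2)
p=viewer.camera_params("wrist"); T=p["world_to_cam"]; print("cam",-T[:3,:3].T@T[:3,3])
print("key proj",proj("wrist",(.4372,-.3305,.079),p))
cv2.imwrite("pics/w1.png",cv2.resize(viewer.grab_frame("wrist")[:,:,::-1],(800,500),interpolation=cv2.INTER_CUBIC))
E
```

```text
clock: 1.15
ee_pos: [0.3132, 0.045, 0.2534]
tcp_rot: [0.495, 3.102, 0.001]
force: [1.7, 0.2, -0.2]
opening: 0.0853
finger_force: 0.0
clock: 1.98
ee_pos: [0.4382, -0.3317, 0.2529]
tcp_rot: [-0.496, -3.102, -0.001]
force: [0.5, -0.1, -0.1]
opening: 0.0854
finger_force: 0.0
clock: 2.48
ee_pos: [0.4376, -0.3293, 0.2046]
tcp_rot: [0.273, -3.128, -0.003]
force: [0.6, 0.7, 0.4]
opening: 0.0857
finger_force: 0.0
tcp [ 437.6 -329.3  204.6] shift tool mm [ 0.6 -1.1  4.6] F [0.58 0.75 0.35] T [-0.002 -0.035 -0.029] clk 2.4833 open 0.08572024318097297 0.0
y-axis heading 99.96 z [-0.0019  0.0014 -1.    ]
rz tool (down: sign flipped) -0.24
q [-0.645  0.325 -0.175  1.073  0.    -0.819]
cam [ 0.36166346 -0.34260455  0.32511875]
key proj [316.03849022 200.08074675]
```

View pics/w1.png

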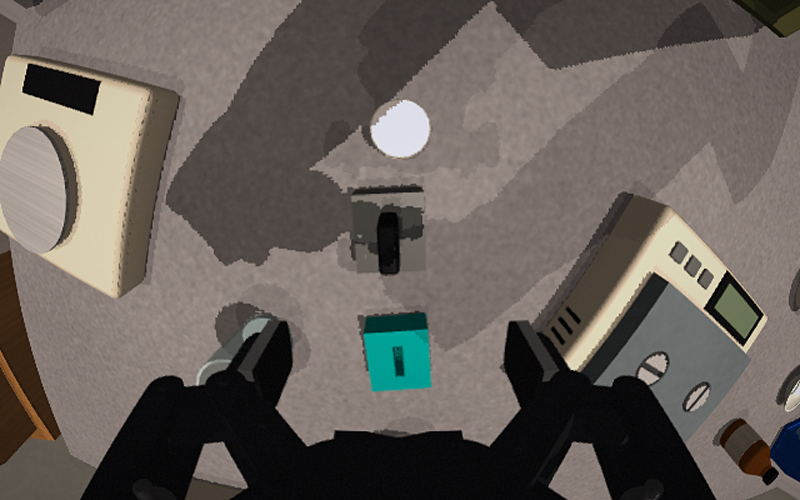

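The wrist view shows the key handle at about (389,243), the jar cap at (400,128), the turquoise block at (398,355), and both studs at lower right. I'll enlarge the key area.

```bash
python3 - <<'E'
from h import *
c=cv2.imread("pics/w1.png")
c=cv2.resize(cv2.resize(c,(640,400))[140:230,265:355],None,fx=6.5,fy=6.5,interpolation=cv2.INTER_CUBIC)
c=np.clip(c.astype(float)*2.2+10,0,255).astype(np.uint8)
cv2.imwrite("pics/w1c.png",c)
E
```

```text
(no output)
```

View pics/w1c.png

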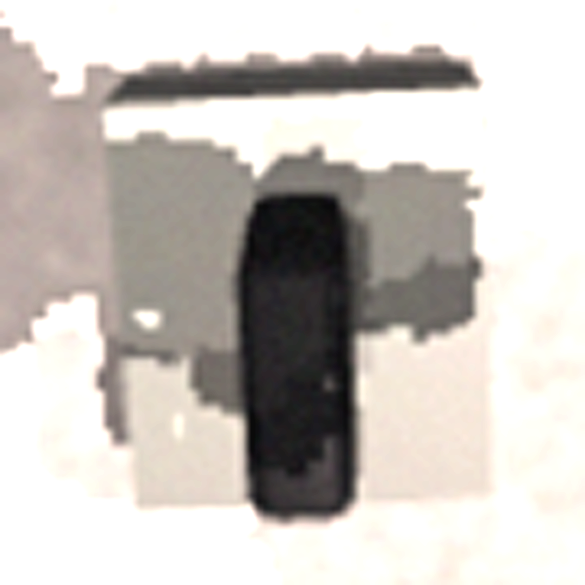

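The crop shows the handle's top face with corners at about (242,273), (348,271), (356,514) and (252,516). The holder top's corners are at (103,105), (480,90), (494,497) and (135,508).

```bash
python3 - <<'E'
from h import *
p=viewer.camera_params("wrist")
f=lambda x,y,z: at("wrist",265+x/6.5-.4,140+y/6.5-.4,z,p)
K=[f(*c,.079) for c in [(242,273),(348,271),(356,514),(252,516)]]
H=[f(*c,.032) for c in [(103,105),(480,90),(494,497),(135,508)]]
for C,n in ((K,"key"),(H,"holder")):
    e=C[3]-C[0]+C[2]-C[1]
    print(n,np.mean(C,0).round(4),[np.linalg.norm(C[i]-C[(i+1)%4]).round(4) for i in range(4)],np.degrees(np.arctan2(e[1],e[0])))
k=np.mean(K,0); e=K[3]-K[0]+K[2]-K[1]
go((k[0],k[1],.2),np.degrees(np.arctan2(e[1],e[0]))+90)
E
```

```text
key [ 0.4393 -0.3353  0.079 ] [np.float64(0.0134), np.float64(0.0328), np.float64(0.0137), np.float64(0.0328)] 11.619086581009647
holder [ 0.4398 -0.3358  0.032 ] [np.float64(0.0557), np.float64(0.0638), np.float64(0.0561), np.float64(0.0636)] 12.8176127126407
tcp [ 438.2 -329.7  205.4] shift tool mm [-0.1 -5.7  5.4] F [ 0.17 -0.2   1.17] T [-0.006 -0.002  0.013] clk 2.5333 open 0.08541964099713871 0.0
y-axis heading 99.99 z [-4.e-04  3.e-04 -1.e+00]
rz tool (down: sign flipped) -1.63
q [-0.645  0.324 -0.174  1.073  0.    -0.819]
```

```bash
python3 -m handwheel '[[[0.8,-5.5,0],[0,0,-2.5]],[[0,0,24],[0,0,0]],[[0,0,24],[0,0,0]],[[0,0,24],[0,0,0]],[[0,0,24],[0,0,0]],[[0,0,20],[0,0,0]],[[0,0,14],[0,0,0]],[[0,0,8],[0,0,0]],[[0,0,6],[0,0,0]],[[0,0,0],[0,0,0]],[[0,0,0],[0,0,0]]]' 45 25
python3 - <<'E'
from h import *
go((.4395,-.3353,.061),102.5)
E
```

```text
clock: 3.45
ee_pos: [0.4391, -0.3357, 0.0621]
tcp_rot: [-0.345, 3.122, -0.001]
force: [-0.4, -0.1, 0.0]
opening: 0.0449
finger_force: 0.0
tcp [ 439.1 -335.7   62.1] shift tool mm [-0.5  0.3  1.1] F [-0.42 -0.15  0.  ] T [-0.019 -0.001  0.037] clk 3.45 open 0.044850335103957674 0.0
y-axis heading 102.62 z [ 1.e-03 -8.e-04 -1.e+00]
rz tool (down: sign flipped) 0.12
q [-0.653  0.455 -0.384  0.731 -0.    -0.873]
```

```bash
python3 -m handwheel '[[[0,0,1],[0,0,0]],[[0,0,0],[0,0,0]],[[0,0,0],[0,0,0]],[[0,0,0],[0,0,0]],[[0,0,0],[0,0,0]],[[0,0,0],[0,0,0]],[[0,0,0],[0,0,0]],[[0,0,0],[0,0,0]]]' 5 28
python3 - <<'E'
from h import *
go((.4395,-.3353,.061),102.5)
cv2.imwrite("pics/w2.png",cv2.resize(viewer.grab_frame("wrist")[:,:,::-1],(800,500),interpolation=cv2.INTER_CUBIC))
E
```

```text
clock: 4.12
ee_pos: [0.4391, -0.3357, 0.0612]
tcp_rot: [-0.346, 3.121, -0.002]
force: [-0.3, 0.6, 6.0]
opening: 0.0135
finger_force: 31.0
tcp [ 439.1 -335.7   61.2] shift tool mm [-0.5  0.3  0.2] F [-0.31  0.6   5.98] T [0.11  0.041 0.019] clk 4.1167 open 0.013522419855286447 30.95341980457306
y-axis heading 102.65 z [ 0.0014 -0.001  -1.    ]
rz tool (down: sign flipped) 0.15
q [-0.653  0.455 -0.385  0.728  0.    -0.874]
```

View pics/w2.png

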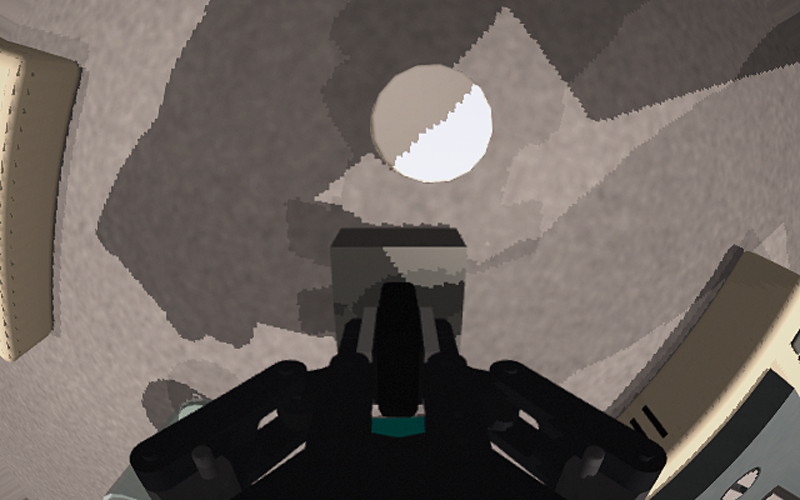

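Key gripped: the opening reads 13.5 mm and the image shows the handle between the pads. The home TCP is (439.1, -335.7, 61.2) at heading 102.65. Now I'll lift it and rotate.

```bash
python3 -m handwheel '[[[0,0,-6],[0,0,0]],[[0,0,-12],[0,0,0]],[[0,0,-20],[0,0,0]],[[0,0,-25],[0,0,0]],[[0,0,-25],[0,0,0]],[[0,0,-25],[0,0,0]],[[0,0,-25],[0,0,6.5]],[[0,0,0],[0,0,6.5]],[[0,0,0],[0,0,6.5]],[[0,0,0],[0,0,6.5]],[[0,0,0],[0,0,6.5]],[[0,0,0],[0,0,0]]]' 5 26
python3 - <<'E'
from h import *
go((.581,-.013,.198),70)
E
```

```text
clock: 5.17
ee_pos: [0.4381, -0.3351, 0.1982]
tcp_rot: [-0.544, -3.093, -0.001]
force: [-0.3, -0.4, -1.0]
opening: 0.0137
finger_force: 30.1
tcp [ 438.1 -335.1  198.2] shift tool mm [-2.440e+01  3.515e+02  3.000e-01] F [-0.32 -0.38 -1.  ] T [ 0.028 -0.022 -0.001] clk 5.1667 open 0.013706988767233254 30.140308141708374
y-axis heading 70.04 z [-7.e-04  5.e-04 -1.e+00]
rz tool (down: sign flipped) 0.04
q [-0.653  0.334 -0.179  1.059 -0.    -0.305]
```

```bash
python3 -m handwheel '[[[-2,20,0],[0,0,0]],[[-2.4,35,0],[0,0,0]],[[-2.5,37,0],[0,0,0]],[[-2.5,37,0],[0,0,0]],[[-2.5,37,0],[0,0,0]],[[-2.5,37,0],[0,0,0]],[[-2.5,37,0],[0,0,0]],[[-2.5,37,0],[0,0,0]],[[-2.5,37,0],[0,0,0]],[[-2,25,0],[0,0,0]],[[-1,12.5,0],[0,0,0]],[[0,0,0],[0,0,0]]]'
python3 - <<'E'
from h import *
go((.581,-.013,.198),70)
p=viewer.camera_params("wrist"); s=proj("wrist",(.5395,.001,.0865),p); print(s)
im=viewer.grab_frame("wrist")[:,:,::-1]; cv2.imwrite("pics/w3full.png",im)
x,y=int(s[0])-60,int(s[1])-55; print(x,y)
cv2.imwrite("pics/w3.png",cv2.resize(im[y:y+100,x:x+130],None,fx=6,fy=6,interpolation=cv2.INTER_CUBIC))
np.save("p3.npy",p["world_to_cam"])
E
```

```text
clock: 6.17
ee_pos: [0.5821, -0.0107, 0.198]
tcp_rot: [-0.533, -3.096, -0.001]
force: [0.3, -0.6, -1.2]
opening: 0.0137
finger_force: 30.1
tcp [582.1 -10.7 198. ] shift tool mm [ 0.3 -2.5 -0. ] F [ 0.34 -0.57 -1.17] T [-0.007 -0.071 -0.058] clk 6.1667 open 0.01365077549168352 30.13466477394104
y-axis heading 70.48 z [ 0.e+00  5.e-04 -1.e+00]
rz tool (down: sign flipped) 0.48
q [-1.900e-02  3.840e-01 -1.020e-01  1.085e+00  1.000e-03  3.220e-01]
[312.99413424 150.75271567]
252 95
```

View pics/w3.png

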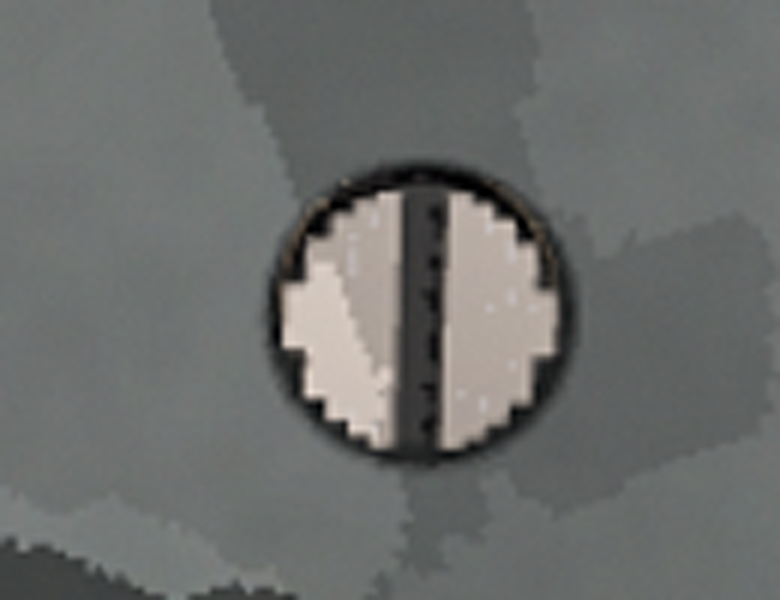

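The crop shows the stud head centred at about (420,319). The slot centre line runs from (424,190) to (417,448).

```bash
python3 - <<'E'
from h import *
p=viewer.camera_params("wrist"); p["world_to_cam"]=np.load("p3.npy")
f=lambda x,y,z=.0865: at("wrist",252+x/6-.4,95+y/6-.4,z,p)
print("c",f(420,319),"diam",np.linalg.norm(f(281,319)-f(557,319)),np.linalg.norm(f(420,186)-f(420,453)))
d=f(417,448)-f(424,190); hd=np.degrees(np.arctan2(d[1],d[0])); print("slot hd",hd)
c=f(420,319); go((c[0],c[1],.198),hd+90)
E
```

```text
c [0.53951547 0.00786548 0.0865    ] diam 0.03464504181929428 0.03399185096551188
slot hd -20.904689122613128
tcp [581.2 -12.4 197.9] shift tool mm [46.1  5.1 -0. ] F [ 0.16 -0.3  -1.29] T [-0.025  0.072  0.02 ] clk 6.2167 open 0.013628725885662942 30.134671926498413
y-axis heading 70.37 z [-9.e-04 -6.e-04 -1.e+00]
rz tool (down: sign flipped) 1.27
q [-2.100e-02  3.840e-01 -1.030e-01  1.085e+00 -1.000e-03  3.220e-01]
```

```bash
python3 -m handwheel '[[[15,1.7,0],[0,0,0.6]],[[16,1.7,0],[0,0,0.6]],[[11,1.5,0],[0,0,0]],[[4,0.2,0],[0,0,0]],[[0,0,15],[0,0,0]],[[0,0,20],[0,0,0]],[[0,0,12],[0,0,0]],[[0,0,5],[0,0,0]],[[0,0,0],[0,0,0]],[[0,0,0],[0,0,0]]]'
python3 - <<'E'
from h import *
go((.5395,.0079,.146),69.1)
p=viewer.camera_params("wrist"); s=proj("wrist",(.5395,.0079,.0865),p); print(s)
im=viewer.grab_frame("wrist")[:,:,::-1]; cv2.imwrite("pics/w4full.png",im)
x,y=int(s[0])-65,int(s[1])-55; print(x,y)
c=cv2.resize(im[y:y+100,x:x+130],None,fx=6,fy=6,interpolation=cv2.INTER_CUBIC)
cv2.imwrite("pics/w4.png",np.clip(c*2.0,0,255).astype(np.uint8))
np.save("p4.npy",p["world_to_cam"])
E
```

```text
clock: 7.05
ee_pos: [0.5402, 0.0071, 0.1466]
tcp_rot: [0.575, 3.088, -0.0]
force: [1.0, 1.0, 0.4]
opening: 0.0137
finger_force: 30.1
tcp [540.2   7.1 146.6] shift tool mm [0.9 0.5 0.6] F [1.   0.95 0.37] T [-0.002 -0.007 -0.006] clk 7.05 open 0.013657401336283997 30.13606309890747
y-axis heading 68.92 z [ 3.e-04 -2.e-04 -1.e+00]
rz tool (down: sign flipped) -0.18
q [ 0.013  0.353 -0.295  0.923 -0.     0.381]
[317.8447308  230.66725776]
252 175
```

View pics/w4.png

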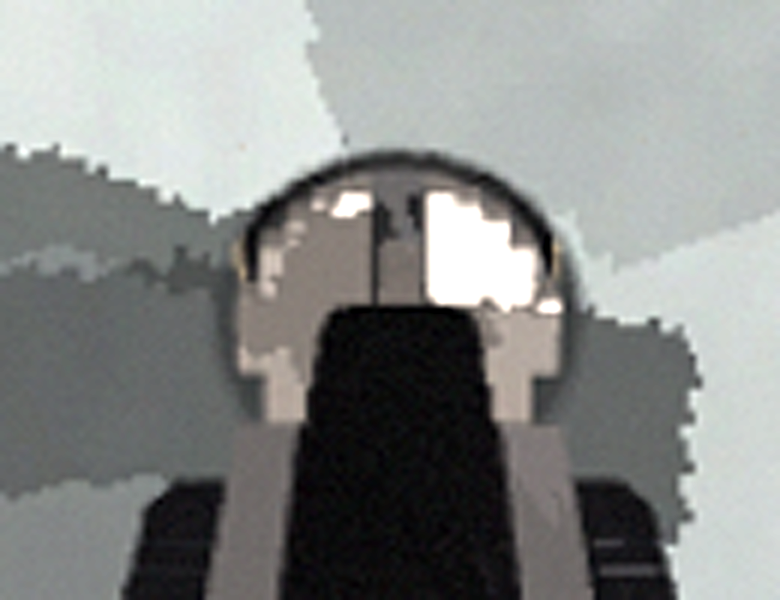

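The crop shows the slot centred at u≈398.5 and the handle's lower edge at u≈403. After depth scaling the blade is about 0.4 mm too far along tool +y, so I'll correct that and go down gently.

```bash
python3 -m handwheel '[[[0.7,-0.3,2],[0,0,0]],[[0,0,2],[0,0,0]],[[0,0,2],[0,0,0]],[[0,0,1],[0,0,0]],[[0,0,1],[0,0,0]],[[0,0,1],[0,0,0]],[[0,0,0],[0,0,0]],[[0,0,0],[0,0,0]]]'
python3 -c "
from h import *
go((.5395,.0079,.1337),69.1)"
```

```text
clock: 7.77
ee_pos: [0.5391, 0.0077, 0.1373]
tcp_rot: [-0.574, -3.089, 0.0]
force: [0.5, -0.4, -1.3]
opening: 0.0138
finger_force: 30.1
tcp [539.1   7.7 137.3] shift tool mm [-0.3  0.3  3.6] F [ 0.53 -0.44 -1.35] T [-0.054 -0.05   0.004] clk 7.7667 open 0.013841221127306501 30.13597548007965
y-axis heading 68.95 z [-1.e-04 -0.e+00 -1.e+00]
rz tool (down: sign flipped) -0.15
q [ 0.014  0.359 -0.312  0.899  0.     0.382]
```

```bash
python3 -m handwheel '[[[0,0,1],[0,0,0]],[[0,0,1],[0,0,0]],[[0,0,1],[0,0,0]],[[0,0,1],[0,0,0]],[[0,0,1],[0,0,0]],[[0,0,0],[0,0,0]]]'
python3 -m handwheel '[[[0,0,1],[0,0,0]],[[0,0,1],[0,0,0]],[[0,0,1],[0,0,0]],[[0,0,0],[0,0,0]]]'
python3 -c "
from h import *
go((.5395,.0079,.1337),69.1)"
```

```text
clock: 8.27
ee_pos: [0.5392, 0.0077, 0.1324]
tcp_rot: [0.574, 3.089, 0.0]
force: [-1.1, -0.2, 1.7]
opening: 0.0136
finger_force: 30.5
clock: 8.6
ee_pos: [0.5392, 0.0077, 0.1293]
tcp_rot: [0.574, 3.089, 0.0]
force: [-1.0, 0.1, 3.5]
opening: 0.0139
finger_force: 30.6
tcp [539.2   7.7 129.3] shift tool mm [-0.2  0.3 -4.4] F [-1.02  0.08  3.49] T [-0.     0.229 -0.031] clk 8.6 open 0.013899916807490146 30.64243197441101
y-axis heading 68.95 z [ 2.e-04 -0.e+00 -1.e+00]
rz tool (down: sign flipped) -0.15
q [ 0.014  0.366 -0.324  0.88  -0.     0.382]
```

The key is seated and the stud has gone down about 4.4 mm on its spring. Next I'll take 0.5 mm steps, stopping on any rise in force.

```bash
cat > ck.py <<'E'
import sys; from h import *
s=status.sense(); print((s["ee_pos"]*1000).round(1),s["force"].round(1),s["ft_torque"].round(3)); sys.exit(s["force"][2]>float(sys.argv[1]))
E
python3 -m handwheel '[[[0,0,0.5],[0,0,0]],[[0,0,0.5],[0,0,0]],[[0,0,0],[0,0,0]]]' >/dev/null && python3 ck.py 8.5 &&
python3 -m handwheel '[[[0,0,0.5],[0,0,0]],[[0,0,0],[0,0,0]]]' >/dev/null && python3 ck.py 8.5 &&
python3 -m handwheel '[[[0,0,0.5],[0,0,0]],[[0,0,0],[0,0,0]]]' >/dev/null && python3 ck.py 8.5 &&
python3 -m handwheel '[[[0,0,0.5],[0,0,0]],[[0,0,0],[0,0,0]]]' >/dev/null && python3 ck.py 8.5 &&
python3 -m handwheel '[[[0,0,0.5],[0,0,0]],[[0,0,0],[0,0,0]]]' >/dev/null && python3 ck.py 8.5 &&
python3 -m handwheel '[[[0,0,0.5],[0,0,0]],[[0,0,0],[0,0,0]]]' >/dev/null && python3 ck.py 8.5 &&
python3 -m handwheel '[[[0,0,0.5],[0,0,0]],[[0,0,0],[0,0,0]]]' >/dev/null && python3 ck.py 8.5 &&
python3 -m handwheel '[[[0,0,0.5],[0,0,0]],[[0,0,0],[0,0,0]]]' >/dev/null && python3 ck.py 8.5
```

```text
[539.2   7.7 128.3] [-0.5 -0.2  3.3] [0.018 0.267 0.057]False
```

```bash
sed -i 's/sys.exit(\(.*\))$/sys.exit(int(\1))/' ck.py
python3 -m handwheel '[[[0,0,0.5],[0,0,0]],[[0,0,0],[0,0,0]]]' >/dev/null && python3 ck.py 8.5 &&
python3 -m handwheel '[[[0,0,0.5],[0,0,0]],[[0,0,0],[0,0,0]]]' >/dev/null && python3 ck.py 8.5 &&
python3 -m handwheel '[[[0,0,0.5],[0,0,0]],[[0,0,0],[0,0,0]]]' >/dev/null && python3 ck.py 8.5 &&
python3 -m handwheel '[[[0,0,0.5],[0,0,0]],[[0,0,0],[0,0,0]]]' >/dev/null && python3 ck.py 8.5 &&
python3 -m handwheel '[[[0,0,0.5],[0,0,0]],[[0,0,0],[0,0,0]]]' >/dev/null && python3 ck.py 8.5 &&
python3 -m handwheel '[[[0,0,0.5],[0,0,0]],[[0,0,0],[0,0,0]]]' >/dev/null && python3 ck.py 8.5 &&
python3 -m handwheel '[[[0,0,0.5],[0,0,0]],[[0,0,0],[0,0,0]]]' >/dev/null && python3 ck.py 8.5 &&
python3 -m handwheel '[[[0,0,0.5],[0,0,0]],[[0,0,0],[0,0,0]]]' >/dev/null && python3 ck.py 8.5
```

```text
[539.2   7.7 127.8] [-1.3  0.6  3.5] [-0.065  0.201 -0.001]
[539.2   7.7 127.3] [-0.4  0.7  3.9] [0.006 0.311 0.005]
[539.2   7.7 126.8] [0.  0.1 4.2] [-0.009  0.265  0.042]
[539.2   7.7 126.3] [-0.9  0.1  4.8] [-0.007  0.34  -0.015]
[539.2   7.7 125.8] [-1. -1.  4.] [-0.067  0.305 -0.052]
[539.2   7.7 125.3] [-0.8 -0.6  4.5] [0.023 0.252 0.006]
[539.2   7.7 124.8] [-1.3 -0.6  5.1] [ 0.001  0.246 -0.025]
[539.2   7.7 124.3] [-1.3  0.7  5.3] [-0.     0.264  0.008]
```

```bash

python3 -m handwheel '[[[0,0,0.5],[0,0,0]],[[0,0,0],[0,0,0]]]' >/dev/null && python3 ck.py 8.5 &&
python3 -m handwheel '[[[0,0,0.5],[0,0,0]],[[0,0,0],[0,0,0]]]' >/dev/null && python3 ck.py 8.5 &&
python3 -m handwheel '[[[0,0,0.5],[0,0,0]],[[0,0,0],[0,0,0]]]' >/dev/null && python3 ck.py 8.5 &&
python3 -m handwheel '[[[0,0,0.5],[0,0,0]],[[0,0,0],[0,0,0]]]' >/dev/null && python3 ck.py 8.5 &&
python3 -m handwheel '[[[0,0,0.5],[0,0,0]],[[0,0,0],[0,0,0]]]' >/dev/null && python3 ck.py 8.5 &&
python3 -m handwheel '[[[0,0,0.5],[0,0,0]],[[0,0,0],[0,0,0]]]' >/dev/null && python3 ck.py 9 &&
python3 -m handwheel '[[[0,0,0.5],[0,0,0]],[[0,0,0],[0,0,0]]]' >/dev/null && python3 ck.py 9 &&
python3 -m handwheel '[[[0,0,0.5],[0,0,0]],[[0,0,0],[0,0,0]]]' >/dev/null && python3 ck.py 9
```

```text
[539.2   7.7 123.8] [-1.2 -0.4  5.8] [ 0.018  0.283 -0.031]
[539.2   7.7 123.4] [-1.9  0.6  4.6] [-0.063  0.315  0.045]
[539.2   7.7 122.9] [-0.8  0.3  5.2] [-0.031  0.359  0.014]
[539.2   7.7 122.4] [-0.8  0.1  6.3] [0.024 0.32  0.016]
[539.2   7.7 122. ] [-1.3  1.   7.6] [-0.005  0.347  0.014]
[539.2   7.7 121.5] [-2.  -0.3  5.6] [-0.022  0.294 -0.047]
[539.2   7.7 121. ] [-1.  -0.2  6.3] [-0.012  0.421  0.005]
[539.2   7.7 120.5] [-1.3 -0.2  6.6] [0.014 0.378 0.02 ]
```

```bash

python3 -m handwheel '[[[0,0,0.4],[0,0,0]],[[0,0,0],[0,0,0]]]' >/dev/null && python3 ck.py 9 &&
python3 -m handwheel '[[[0,0,0.4],[0,0,0]],[[0,0,0],[0,0,0]]]' >/dev/null && python3 ck.py 9 &&
python3 -m handwheel '[[[0,0,0.4],[0,0,0]],[[0,0,0],[0,0,0]]]' >/dev/null && python3 ck.py 9 &&
python3 -m handwheel '[[[0,0,0.4],[0,0,0]],[[0,0,0],[0,0,0]]]' >/dev/null && python3 ck.py 9 &&
python3 -m handwheel '[[[0,0,0.4],[0,0,0]],[[0,0,0],[0,0,0]]]' >/dev/null && python3 ck.py 9 &&
python3 -m handwheel '[[[0,0,0.4],[0,0,0]],[[0,0,0],[0,0,0]]]' >/dev/null && python3 ck.py 9
```

```text
[539.2   7.6 120.2] [-0.9 -0.3  7.1] [-0.029  0.379  0.032]
[539.3   7.7 120.1] [-2.9 -0.4  8.8] [-0.015  0.476 -0.003]
[539.2   7.7 120. ] [-3.4 -0.6 11.3] [ 0.015  0.722 -0.03 ]
```

```bash

python3 -m handwheel '[[[0,0,0.4],[0,0,0]],[[0,0,0],[0,0,0]]]' >/dev/null && python3 ck.py 19
```

```text
[539.2   7.7 119.9] [-4.5 -0.1 13.3] [-0.01   0.839  0.028]
```

The bottom is confirmed at about 13 N. I'll ease up and start the clockwise turn.

```bash

python3 -m handwheel '[[[0,0,-0.8],[0,0,0]],[[0,0,-0.9],[0,0,0]],[[0,0,0],[0,0,0]]]' >/dev/null && python3 ck.py 9 &&
python3 -m handwheel '[[[0,0,0],[0,0,3]],[[0,0,0],[0,0,3]],[[0,0,0],[0,0,3]],[[0,0,0],[0,0,3]],[[0,0,0],[0,0,0]]]' >/dev/null && python3 ck.py 10
python3 -c "
from h import *
go((.5395,.0079,.1205),-20)"
```

```text
[539.2   7.7 120.9] [-2.1  0.   6.3] [ 0.022  0.366 -0.01 ]
[539.3   7.7 120.7] [-1.1 -0.   7.1] [-0.085  0.36  -0.049]
tcp [539.3   7.7 120.7] shift tool mm [-0.   0.3  0.2] F [-1.14 -0.01  7.11] T [-0.085  0.36  -0.049] clk 12.85 open 0.013531951575426972 31.21862232685089
y-axis heading 56.85 z [ 5.e-04 -0.e+00 -1.e+00]
rz tool (down: sign flipped) 76.85
q [ 0.014  0.374 -0.337  0.859 -0.     0.593]
```

```bash

python3 -m handwheel '[[[0,0,0],[0,0,4]],[[0,0,0],[0,0,4]],[[0,0,0],[0,0,4]],[[0,0,0],[0,0,4]],[[0,0,0],[0,0,0]]]' >/dev/null && python3 ck.py 10 &&
python3 -m handwheel '[[[0,0,0],[0,0,4]],[[0,0,0],[0,0,4]],[[0,0,0],[0,0,4]],[[0,0,0],[0,0,4]],[[0,0,0],[0,0,0]]]' >/dev/null && python3 ck.py 10 &&
python3 -m handwheel '[[[0,0,0],[0,0,4]],[[0,0,0],[0,0,4]],[[0,0,0],[0,0,4]],[[0,0,0],[0,0,4]],[[0,0,0],[0,0,0]]]' >/dev/null && python3 ck.py 10 &&
python3 -m handwheel '[[[0,0,0],[0,0,4]],[[0,0,0],[0,0,4]],[[0,0,0],[0,0,0]]]' >/dev/null && python3 ck.py 10 
python3 -c "
from h import *
go((.5395,.0079,.1205),-20)"
```

```text
[539.4   7.6 120.7] [-1.8  0.1  6.8] [-0.018  0.341 -0.026]
[539.4   7.6 120.8] [-2.   0.2  7.2] [-0.021  0.258 -0.04 ]
[539.5   7.6 120.8] [ 0.4 -0.1  6.1] [-0.14   0.336 -0.037]
[539.5   7.5 120.8] [-1.3 -0.2  6.4] [-0.082  0.315 -0.062]
tcp [539.5   7.5 120.8] shift tool mm [ 0.4 -0.   0.3] F [-1.27 -0.21  6.41] T [-0.082  0.315 -0.062] clk 14.35 open 0.013445309617451884 31.21381402015686
y-axis heading 0.81 z [ 8.e-04 -4.e-04 -1.e+00]
rz tool (down: sign flipped) 20.81
q [ 0.014  0.374 -0.337  0.859 -0.     1.571]
```

```bash
cat > ct.py <<'E'
import sys; from h import *
s=status.sense(); M=R.from_rotvec(s["tcp_rot"]).as_matrix()
print(np.degrees(np.arctan2(M[1,1],M[0,1])).round(2),(s["ee_pos"][2]*1000).round(1),s["force"].round(1),s["ft_torque"].round(3)); sys.exit(int(abs(s["ft_torque"][2])>float(sys.argv[1])))
E
python3 -m handwheel '[[[0,0,0],[0,0,1.5]],[[0,0,0],[0,0,0]]]' >/dev/null && python3 ct.py .1 &&
python3 -m handwheel '[[[0,0,0],[0,0,1.5]],[[0,0,0],[0,0,0]]]' >/dev/null && python3 ct.py .1 &&
python3 -m handwheel '[[[0,0,0],[0,0,1.5]],[[0,0,0],[0,0,0]]]' >/dev/null && python3 ct.py .1 &&
python3 -m handwheel '[[[0,0,0],[0,0,1.5]],[[0,0,0],[0,0,0]]]' >/dev/null && python3 ct.py .1 &&
python3 -m handwheel '[[[0,0,0],[0,0,1.5]],[[0,0,0],[0,0,0]]]' >/dev/null && python3 ct.py .1 &&
python3 -m handwheel '[[[0,0,0],[0,0,1.5]],[[0,0,0],[0,0,0]]]' >/dev/null && python3 ct.py .1 &&
python3 -m handwheel '[[[0,0,0],[0,0,1.5]],[[0,0,0],[0,0,0]]]' >/dev/null && python3 ct.py .1 &&
python3 -m handwheel '[[[0,0,0],[0,0,1.5]],[[0,0,0],[0,0,0]]]' >/dev/null && python3 ct.py .1
```

```text
-0.6 120.8 [-1.4 -0.   6.8] [-0.107  0.292  0.041]
-2.11 120.8 [-0.7 -0.5  5.8] [-0.086  0.272  0.021]
-3.6 120.8 [-2.3  0.7  7.3] [-0.048  0.344 -0.033]
-5.1 120.8 [-1.2 -0.3  7.2] [-0.145  0.281  0.008]
-6.6 120.8 [-0.6 -2.1  6.9] [-0.111  0.317  0.018]
-8.1 120.8 [-1.   0.6  6.7] [-0.079  0.269  0.004]
-9.6 120.8 [-1.  -1.   6.1] [-0.209  0.346  0.03 ]
-11.1 120.8 [-1.1 -0.8  6.4] [-0.132  0.233 -0.05 ]
```

```bash

python3 -m handwheel '[[[0,0,0],[0,0,1]],[[0,0,0],[0,0,0]]]' >/dev/null && python3 ct.py .1 &&
python3 -m handwheel '[[[0,0,0],[0,0,1]],[[0,0,0],[0,0,0]]]' >/dev/null && python3 ct.py .1 &&
python3 -m handwheel '[[[0,0,0],[0,0,1]],[[0,0,0],[0,0,0]]]' >/dev/null && python3 ct.py .1 &&
python3 -m handwheel '[[[0,0,0],[0,0,1]],[[0,0,0],[0,0,0]]]' >/dev/null && python3 ct.py .1 &&
python3 -m handwheel '[[[0,0,0],[0,0,1]],[[0,0,0],[0,0,0]]]' >/dev/null && python3 ct.py .1 &&
python3 -m handwheel '[[[0,0,0],[0,0,1]],[[0,0,0],[0,0,0]]]' >/dev/null && python3 ct.py .1 &&
python3 -m handwheel '[[[0,0,0],[0,0,1]],[[0,0,0],[0,0,0]]]' >/dev/null && python3 ct.py .1 &&
python3 -m handwheel '[[[0,0,0],[0,0,1]],[[0,0,0],[0,0,0]]]' >/dev/null && python3 ct.py .1
```

```text
-12.08 120.8 [-1.2 -0.1  6.3] [-0.113  0.207  0.082]
-13.08 120.9 [-1.3 -0.1  6.6] [-0.136  0.21   0.043]
-14.08 120.8 [-1.  -0.5  6.3] [-0.079  0.252  0.064]
-15.08 120.8 [-1.1 -0.8  6. ] [-0.077  0.352 -0.016]
-16.07 120.8 [-0.8 -0.   7.1] [-0.018  0.362  0.052]
-17.06 120.8 [-1.7 -0.6  7.2] [-0.004  0.348  0.087]
-18.05 120.8 [-2.2  0.1  6. ] [-0.011  0.337  0.123]
```

```bash

python3 -m handwheel '[[[0,0,0],[0,0,0]]]' >/dev/null; python3 ct.py .1
python3 -m handwheel '[[[0,0,0],[0,0,0]]]' >/dev/null; python3 ct.py .1
python3 -m handwheel '[[[0,0,0],[0,0,0]]]' >/dev/null; python3 ct.py .1
```

```text
-18.03 120.8 [-1.   0.1  7. ] [-0.006  0.382  0.1  ]
-18.03 120.8 [-1.8 -0.2  7.4] [-0.028  0.359  0.183]
-18.03 120.8 [-2.4  0.5  7.3] [0.014 0.432 0.112]
```

The rubber stop is felt: torque is steady near 0.12 N m at about 87° of turn. Now I'll ease up.

```bash

python3 -m handwheel '[[[0,0,-1],[0,0,0]],[[0,0,-1],[0,0,0]],[[0,0,-1],[0,0,0]],[[0,0,-1],[0,0,0]],[[0,0,-1],[0,0,0]],[[0,0,-1],[0,0,0]],[[0,0,0],[0,0,0]]]' >/dev/null; python3 ct.py .1
python3 -m handwheel '[[[0,0,-1],[0,0,0]],[[0,0,-1],[0,0,0]],[[0,0,-1],[0,0,0]],[[0,0,-1],[0,0,0]],[[0,0,0],[0,0,0]]]' >/dev/null; python3 ct.py .1
python3 -m handwheel '[[[0,0,-1],[0,0,-0.5]],[[0,0,-1],[0,0,-0.5]],[[0,0,-1],[0,0,0]],[[0,0,-1],[0,0,0]],[[0,0,0],[0,0,0]]]' >/dev/null; python3 ct.py .1
```

```text
-18.05 126.6 [-1.2  0.2  5.2] [-0.061  0.126  0.125]
-18.05 130.6 [-0.2 -0.4  1.9] [-0.046 -0.003  0.159]
-17.06 134.4 [ 1.2 -1.1 -1.6] [-0.072 -0.259  0.043]
```

```bash

python3 -m handwheel '[[[0,0,-2],[0,0,0]],[[0,0,-3],[0,0,0]],[[0,0,-5],[0,0,0]],[[0,0,-15],[0,0,0]],[[0,0,-20],[0,0,0]],[[-15,0,-19],[0,0,0]],[[-20,0,0],[0,0,0]],[[-10,0,0],[0,0,0]],[[0,0,0],[0,0,0]],[[0,0,0],[0,0,0]]]'
python3 - <<'E'
from h import *
p=viewer.camera_params("wrist"); s=proj("wrist",(.5395,.0079,.084),p); print(s)
im=viewer.grab_frame("wrist")[:,:,::-1]; cv2.imwrite("pics/w5full.png",im)
x,y=int(s[0])-65,int(s[1])-50; print(x,y)
c=cv2.resize(im[y:y+100,x:x+130],None,fx=6,fy=6,interpolation=cv2.INTER_CUBIC)
cv2.imwrite("pics/w5.png",c)
np.save("p5.npy",p["world_to_cam"])
E
```

```text
clock: 19.35
ee_pos: [0.5253, -0.0354, 0.1981]
tcp_rot: [-2.526, -1.865, 0.001]
force: [0.5, 0.6, -0.6]
opening: 0.0137
finger_force: 30.2
[318.95387507 149.54881715]
253 99
```

View pics/w5.png

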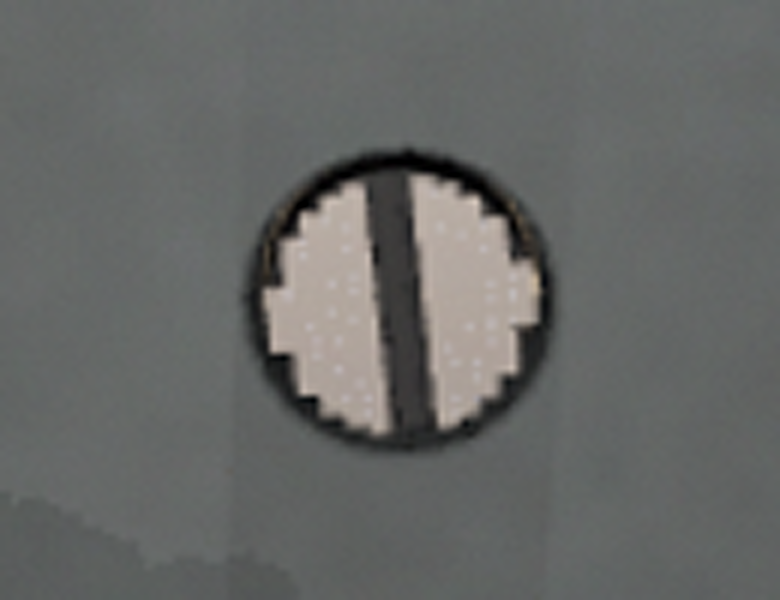

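The picture shows the stud head filling its well evenly, about flush. The slot is turned by a quarter turn, running from (389,180) to (414,430), which is about 6° of blade play from the tool axis. The spring force fell off at the flush height, so it is caught. Now back to the holder.

```bash

python3 -m handwheel '[[[0,0,0],[0,0,-7.05]],[[0,0,0],[0,0,-7.05]],[[0,0,0],[0,0,-7.05]],[[0,0,0],[0,0,-7.05]],[[0,0,0],[0,0,-7.05]],[[0,0,0],[0,0,-7.05]],[[0,0,0],[0,0,-7.05]],[[0,0,0],[0,0,-7.05]],[[0,0,0],[0,0,-7.05]],[[0,0,0],[0,0,-7.05]],[[0,0,0],[0,0,-7.05]],[[0,0,0],[0,0,-7.05]]]' >/dev/null
python3 -m handwheel '[[[0,0,0],[0,0,-7.05]],[[0,0,0],[0,0,-7.05]],[[0,0,0],[0,0,-7.05]],[[0,0,0],[0,0,-7.05]],[[0,0,0],[0,0,-6.85]],[[0,0,0],[0,0,0]],[[0,0,0],[0,0,0]]]'
python3 -c "
from h import *
go((.4391,-.3357,.198),102.65)"
```

```text
clock: 20.98
ee_pos: [0.5258, -0.0346, 0.1978]
tcp_rot: [0.341, -3.122, -0.001]
force: [0.2, -0.9, -0.6]
opening: 0.0136
finger_force: 30.1
tcp [525.8 -34.6 197.8] shift tool mm [ 1.497e+02 -2.752e+02 -2.000e-01] F [ 0.19 -0.9  -0.56] T [0.06  0.025 0.054] clk 20.9833 open 0.013577421500196911 30.13546049594879
y-axis heading 102.48 z [-1.2e-03  4.0e-04 -1.0e+00]
rz tool (down: sign flipped) -0.17
q [-0.066  0.294 -0.239  1.039  0.    -0.284]
```

```bash

python3 -m handwheel '[[[7.5,-13.8,0],[0,0,0]],[[15,-27.5,0],[0,0,0]],[[18,-33,0],[0,0,0]],[[18,-33,0],[0,0,0]],[[18,-33,0],[0,0,0]],[[18,-33,0],[0,0,0]],[[18,-33,0],[0,0,0]],[[18,-33,0],[0,0,0]],[[12,-22,0],[0,0,0]],[[7.2,-13.7,0],[0,0,-0.2]],[[0,0,0],[0,0,0]],[[0,0,0],[0,0,0]]]' >/dev/null
python3 -m handwheel '[[[0,0,15],[0,0,0]],[[0,0,25],[0,0,0]],[[0,0,25],[0,0,0]],[[0,0,20],[0,0,0]],[[0,0,10],[0,0,0]],[[0,0,4],[0,0,0]],[[0,0,0],[0,0,0]],[[0,0,0],[0,0,0]]]'
python3 - <<'E'
from h import *
go((.4391,-.3357,.0985),102.65)
p=viewer.camera_params("wrist"); s=proj("wrist",(.4395,-.3355,.032),p); print(s)
im=viewer.grab_frame("wrist")[:,:,::-1]; cv2.imwrite("pics/w6full.png",im)
x,y=int(s[0])-65,int(s[1])-60; print(x,y)
c=cv2.resize(im[y:y+100,x:x+130],None,fx=6,fy=6,interpolation=cv2.INTER_CUBIC)
cv2.imwrite("pics/w6.png",np.clip(c*2.0,0,255).astype(np.uint8))
E
```

```text
clock: 22.65
ee_pos: [0.4407, -0.3363, 0.1003]
tcp_rot: [-0.351, 3.121, -0.001]
force: [1.1, -0.4, -0.2]
opening: 0.0135
finger_force: 30.1
tcp [ 440.7 -336.3  100.3] shift tool mm [1.4 0.9 1.8] F [ 1.08 -0.36 -0.23] T [ 0.029 -0.004 -0.031] clk 22.65 open 0.013514282722266372 30.14158308506012
y-axis heading 102.82 z [ 1.e-03 -7.e-04 -1.e+00]
rz tool (down: sign flipped) 0.17
q [-0.652  0.416 -0.33   0.824  0.    -0.876]
[319.24745994 225.23058171]
254 165
```

View pics/w6.png

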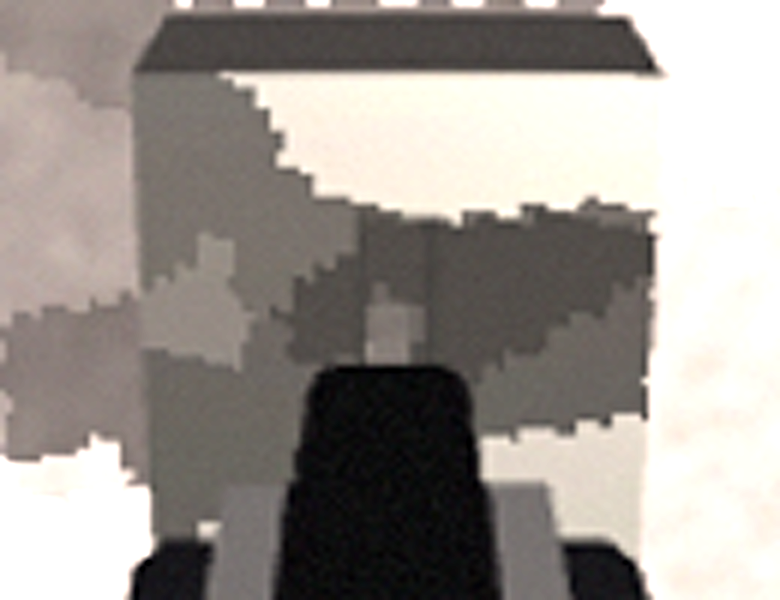

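The crop shows the pocket at u≈360–435 and the blade above it at about 366–424. The blade is in line to within a millimetre, so I'll nudge it and lower it.

```bash

python3 -m handwheel '[[[1.2,0.8,4],[0,0,0]],[[0,0,6],[0,0,0]],[[0,0,4],[0,0,0]],[[0,0,2],[0,0,0]],[[0,0,2],[0,0,0]],[[0,0,2],[0,0,0]],[[0,0,0],[0,0,0]]]' >/dev/null && python3 ck.py 4 &&
python3 -m handwheel '[[[0,0,2],[0,0,0]],[[0,0,2],[0,0,0]],[[0,0,2],[0,0,0]],[[0,0,0],[0,0,0]]]' >/dev/null && python3 ck.py 4 &&
python3 -m handwheel '[[[0,0,2],[0,0,0]],[[0,0,2],[0,0,0]],[[0,0,2],[0,0,0]],[[0,0,0],[0,0,0]]]' >/dev/null && python3 ck.py 4 &&
python3 -m handwheel '[[[0,0,2],[0,0,0]],[[0,0,1],[0,0,0]],[[0,0,0],[0,0,0]]]' >/dev/null && python3 ck.py 4
```

```text
[ 438.3 -335.7   78.9] [0.1 0.8 0.6] [ 0.066 -0.06   0.041]
[ 438.3 -335.7   73. ] [-0.2  0.1 -0.5] [ 0.036 -0.012 -0.033]
[ 438.3 -335.7   67. ] [ 0.3 -0.6 -0.4] [-0.068  0.037 -0.001]
[ 438.4 -335.7   64.1] [ 0.3 -0.5 -1.2] [-0.001  0.026  0.018]
```

```bash

python3 -m handwheel '[[[0,0,1],[0,0,0]],[[0,0,1],[0,0,0]],[[0,0,0],[0,0,0]]]' >/dev/null && python3 ck.py 3 &&
python3 -m handwheel '[[[0,0,0.5],[0,0,0]],[[0,0,0],[0,0,0]]]' >/dev/null && python3 ck.py 3 &&
python3 -m handwheel '[[[0,0,0.5],[0,0,0]],[[0,0,0],[0,0,0]]]' >/dev/null && python3 ck.py 3 &&
python3 -m handwheel '[[[0,0,0.5],[0,0,0]],[[0,0,0],[0,0,0]]]' >/dev/null && python3 ck.py 3 &&
python3 -m handwheel '[[[0,0,0.5],[0,0,0]],[[0,0,0],[0,0,0]]]' >/dev/null && python3 ck.py 3
```

```text
[ 438.4 -335.8   62.2] [-0.  -0.4 -0.6] [-0.027 -0.011 -0.006]
[ 438.5 -335.8   61.9] [ 0.4  0.8 -0.6] [-0.03  -0.019  0.031]
[ 438.5 -335.9   61.4] [-0.6 -0.3 -0.5] [ 0.012  0.054 -0.041]
[ 438.6 -335.9   61.2] [-1.1  0.6  2.6] [ 0.16   0.144 -0.045]
[ 438.5 -335.9   61.2] [-2.5  1.4  5.9] [0.3   0.364 0.039]
```

Fully home: contact is at z 61.2, the same as at the grasp. I'll release, retreat and check.

```bash

python3 -m handwheel '[[[0,0,0],[0,0,0]],[[0,0,0],[0,0,0]],[[0,0,0],[0,0,0]],[[0,0,0],[0,0,0]],[[0,0,0],[0,0,0]],[[0,0,-5],[0,0,0]],[[0,0,-20],[0,0,0]],[[0,0,-30],[0,0,0]],[[0,0,-30],[0,0,0]],[[0,0,-30],[0,0,0]],[[0,0,-25],[0,0,0]],[[0,0,0],[0,0,0]]]' 45
python3 -m handwheel '[[[0,0,0],[0,0,0]],[[0,0,0],[0,0,0]]]' 
python3 - <<'E'
from h import *
p=viewer.camera_params("wrist")
im=viewer.grab_frame("wrist")[:,:,::-1]
a=cv2.resize(im[110:250,230:410],None,fx=2.2,fy=2.2,interpolation=cv2.INTER_CUBIC)
t=viewer.grab_frame("top")[:,:,::-1]
b=cv2.resize(t[120:290,140:500],(396,187))
cv2.imwrite("pics/end.png",np.clip(np.vstack([a,b]).astype(float)*1.6,0,255).astype(np.uint8))
d=cv2.absdiff(t,cv2.imread("pics/top0.png")).max(2)
ys,xs=np.where(d[60:300,140:500]>60); print("changed px",len(xs),[(x+140,y+60) for x,y in zip(xs,ys)][:8])
print(proj("wrist",(.4395,-.3355,.079),p))
E
```

```text
clock: 26.12
ee_pos: [0.4412, -0.338, 0.2065]
tcp_rot: [-0.349, 3.115, -0.011]
force: [1.3, -0.1, -0.4]
opening: 0.0448
finger_force: 0.0
clock: 26.28
ee_pos: [0.4382, -0.3356, 0.2001]
tcp_rot: [0.35, -3.122, -0.001]
force: [-0.4, 0.1, 1.1]
opening: 0.045
finger_force: 0.0
changed px 2902 [(np.int64(317), np.int64(190)), (np.int64(318), np.int64(190)), (np.int64(317), np.int64(191)), (np.int64(318), np.int64(191)), (np.int64(317), np.int64(192)), (np.int64(318), np.int64(192)), (np.int64(316), np.int64(193)), (np.int64(317), np.int64(193))]
[317.38724986 203.75322438]
```

View pics/end.png

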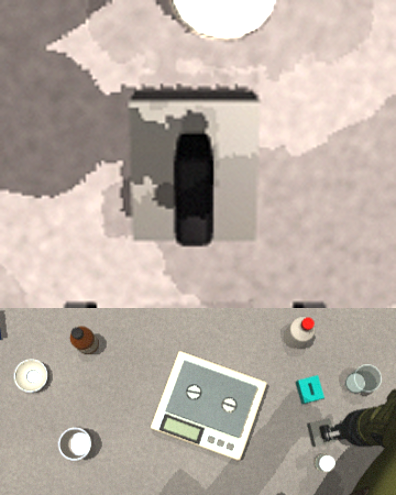

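The key stands upright in its holder at (193,190), as it did at the start. Both slots now lie alike, along instrument y, and the bystanders haven't moved. Handing in.

```bash
python3 -c "
from bench import workorder; print(workorder.hand_in())"
```

```text
the job is handed in; nothing more can be done
None
```

The job is handed in: the open stud was pushed to its bottom at about 13 N and turned clockwise to its stop, then sprang up to about flush. The key is back fully home in its holder, nothing else looked moved, and the clock read about 26 s. The hand-in gave no verdict.

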